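Level the bench scale in the labelling room

ROBOT

A 6-joint arm with a two-finger parallel gripper is mounted at the origin on the work surface. World frame = base frame: x ahead of the robot, y to its left, z up, the work surface at z = 0. Lengths are in m, angles in rad, forces in N, time in s.
With the tool pointing down it reaches from about 0.35 to 0.8 m from the base axis. Payload 7.3 kg.
Tool frame: the origin (TCP) lies between the finger pads; the fingertips stand 25 mm ahead of it and the grasp point (between the pads) lies 6 mm ahead of it (r.tip_extent is the distance from the TCP to the fingertips, in m); z points along the fingers, y is the line along which they close (so a half turn about z gives the same grasp; the last joint's range is limited). The gripper opens to 85 mm and grips with 20 to 120 N. Pads are 22 mm wide; open, the fingers measure 114 mm over their backs; the gripper's body (76 mm by 85 mm) begins 54 mm behind the grasp point. The pads swing forward as they close: fully open they stand 13 mm farther back than shut.
Start: joints at [-1.396, 0.342, 1.524, -0, 1.275, -0.146], TCP at [0.166, -0.498, 0.256] pointing down, gripper open.
Joint ranges: [-2.53, 2.53], [-0.77, 2.02], [0.04, 2.7], [-1, 4.14], [0.28, 2.66], [-3.11, 3.11]. Speed limits (rad/s): [2.57, 2.57, 3.14, 3.14, 3.14, 3.14].

INTERFACE

Orientations are given as a unit quaternion [x, y, z, w].
In Python, from workcell import r, command_gripper, optics gives the robot as it stands. The module is installed in compiled form; this text tells all that it offers. Calls block until the motion is done:
- r.reach(position, orientation): joint-space move of the TCP to a pose.
- r.move_straight(position, orientation=None, speed=0.15, max_force=None): straight line of the TCP; orientation=None keeps the orientation; speed is the mean speed in m/s. With max_force (N) it stops when the force on the tool has changed by that much, and returns True; else False.
- r.movej(angles): joint-space move.
- command_gripper(opening, force=None): finger opening in m; force is the grip in N (None keeps the last); returns when the fingers have stopped.
- r.hold(seconds).
- r.solve_ik(position, orientation): joint angles nearest the present ones, or None.
- r.read_state(): the state.
- optics.get_image(name): name is "side" or "top"; returns (picture, depth): 420x560x3 uint8, red, green, blue; 420x560 float32, m along the optical axis (not along the pixel's ray), 0 where there is no reading.
- optics.camera_model(name): a dict with "K" (3x3 intrinsics, pixels), "R" (3x3) and "t" (3): a world point X has camera coordinates R X + t. Camera axes: x right, y down, z forward; pixel columns grow to the right and rows downward; lengths in m; the calibration is good to about 2 mm. A picture is of the moment at which its call begins. camera_model takes no time and is no camera call.
A pose or a line that the arm cannot do raises r.PlanningError and nothing moves.
- r.finish_job(): hands the job in; it is judged then, once.
The state is a dict: "time_s": time; "joint_positions": joint angles; "dq": joint speeds; "tau": joint torques, N m; "eef_pos": TCP position; "eef_rot": TCP orientation; "contact_force": force on the tool from outside, world axes, zero at the start; "torque": the same for the moment, N m; "grip_width": finger opening in m; "grip_force": force on a finger pad.
Only numpy, scipy, OpenCV 4.12 (cv2) and the standard library are available. Lean on these libraries where they do the work, as an engineer would, in place of code of your own. Each camera call takes 0.05 s, during which the arm holds its last target. There are 200 camera calls.

TASK

The bench scale has just been cleaned and has to be levelled. First press its steel weighing pan fully home on the side that stands proud; then lay the spirit level flat on the middle of the pan, in line with the knurled levelling foot, let go of it, and turn the foot until the bubble rests midway between the two lines. Last, press down on the level with the fingers, firmly but without leaning hard on it, and finish while still pressing, the level held flat on the pan and the bubble still between its lines; leave the label roll, the jar and the weight where they are.

Things in the scene. Friction and masses are not known exactly. Their poses are not given: they have to be found in the camera images.
- scale: bench scale: grey housing 200 x 230 mm, top 52 mm high, with a 60 mm deep key-and-display console along its front (-x), steel pan above. Origin on the counter under the pan's middle; x away from the console, y towards the two plain rubber feet, z up. The levelling foot stands on a lug (34 mm high) 175 mm from the origin along -y; the housing ends at 115 mm. The scale does not shift
- pan (a joint): how far the pan is tipped out of its seat, rad: 0 = fully home; at 0.04 its +y edge stands 8 mm proud. It tips about its edge at the -y side, stays where it is left, and goes home under about 4 to 10 N pressed on the proud edge
- pan_edge (a point): point on the pan's top, 15 mm inside the middle of the edge that stands proud (+y side of the scale): here to press. 70 mm above the counter when home
- pan_centre (a point): middle of the pan's top face. The pan is a flat steel plate 190 mm (x) by 220 mm (y), its top 70 mm above the counter when home; z is normal to it, x and y as the scale
- knob_grip (a point): on the vertical axis of the foot's knurled black knob, 62 mm above the counter: the height to grip. Knob: 37 mm diameter, from 46 to 72 mm high; it keeps its place as it turns (0.08 N m). Clockwise from above raises the scale's foot side by 2 mm a turn (the foot is 265 mm from the plain feet). At the start that side is too low by a quarter to half a turn
- level: loose spirit level, aluminium bar 150 mm long (x), 24 mm wide (y), 36 mm high, about 0.35 kg, with black end caps. Origin at the centre of its underside, z up. In the middle of its flat top is a yellow-green vial window 58 mm long with a pale bubble 18 mm long and two black lines 21 mm apart
- bubble (a joint): position of the bubble's middle along the level's +x from midway between the lines, m; range -0.016 to 0.016. The bubble goes to the higher end, 2.5 mm for 1 mm per m of slope (about 3 mm for 1 rad of the knob when the level lies in line with the foot), and settles in 1 to 1.5 s
- label_roll: bystander: standing paper label roll, 90 mm in diameter, 60 mm high; origin at the centre of its underside
- jar: bystander: white jar, 60 mm in diameter, 75 mm high; origin at the centre of its underside
- weight: bystander: steel calibration weight, 38 mm in diameter, 58 mm high; origin at the centre of its underside
Things that resemble listed ones, but are neither listed nor needed, are in the scene too. There is more than one size of the level; the job needs the larger.

How it is judged:
On the way, in this order (a step that is already met when the one before it is completed fails the run):
1. the pan is pressed fully home (value of joint pan below 0.006 rad), for 0.2 s.
2. the level lies released on the middle of the pan, in line with the foot, the pan home (value of joint pan below 0.006 rad and distance between level and pan_centre below 0.04 m and z of level in the frame of pan_centre below 0.004 m and angle between the x axis of level and the y axis of scale, either way round below 0.3 rad and angle between level's own z axis and vertical below 0.03 rad and contact force between each of the arm, the fingers and level below 0.1 N), for 1 s.
3. with the level lying free on the pan, the foot is turned until the bubble rests between the lines (distance between level and pan_centre below 0.04 m and angle between the x axis of level and the y axis of scale, either way round below 0.3 rad and contact force between the fingers and level below 0.1 N and value of joint bubble between -0.002 and 0.002 m), for 0.6 s.
At the end, for the whole second after the job is handed in: the fingers press on the level with 3 to 40 N and the level bears on the pan with more than 6 N; it lies flat within 40 mm of the pan's middle and within 0.3 rad of the line to the foot; the bubble's middle is within 2 mm of midway between the lines; the pan is home (under 0.006 rad) (value of joint pan below 0.006 rad and distance between level and pan_centre below 0.04 m and z of level in the frame of pan_centre below 0.004 m and angle between the x axis of level and the y axis of scale, either way round below 0.3 rad and angle between level's own z axis and vertical below 0.03 rad and value of joint bubble between -0.002 and 0.002 m and contact force between the fingers and level between 3 and 40 N and contact force between level and scale above 6 N); the arm keeps its last pose, push and grip.
It fails at once if a bystander is moved by more than 40 mm (distance of any of label_roll, jar, weight from where it was at the start of the episode above 0.04 m).
It also fails if it takes over 72 s, if anything falls off the work surface, if the arm or the gripper's body presses on something with over 40 N, if the wrist force passes 120 N, or if a joint passes its speed limit or range.

## Working session

There is one attempt and no reset: what is moved stays moved. The work goes in short steps, each a Python script; the robot and the scene stay as the last script left them, time stands still between calls to the robot, and variables do not carry over. Pictures are saved under pics/ and viewed, at most 10 in all, crops included, and the job is handed in when it is done.

```bash
mkdir -p pics; cat > h.py <<'E'
import numpy as np, cv2
from scipy.spatial.transform import Rotation as R
from workcell import r, command_gripper, optics
def down(yaw):  # tool z down, tool y axis (closing) at angle yaw+90 ; tool x at yaw
    return (R.from_euler('z',yaw)*R.from_euler('x',np.pi)).as_quat()
def snap(n,fn,crop=None,scale=1):
    p,d=optics.get_image(n); np.save('pics/%s_d.npy'%fn,d); np.save('pics/%s_p.npy'%fn,p)
    q=p[...,::-1]
    if crop: q=q[crop[1]:crop[3],crop[0]:crop[2]]
    cv2.imwrite('pics/%s.png'%fn,cv2.resize(q,None,fx=scale,fy=scale,interpolation=cv2.INTER_CUBIC)); return p,d
def px(n,u,v,d=None,z=None):
    m=optics.camera_model(n);ray=np.linalg.inv(m['K'])@[u,v,1]
    Rt=m['R'].T;c=-Rt@m['t'];w=Rt@ray
    s=(z-c[2])/w[2] if z is not None else d[int(round(v)),int(round(u))]
    return c+s*w
E
python3 - <<'E'
from h import *
snap('top','top0',scale=1.42);snap('side','side0',scale=1.42)
for n in('top','side'):
    m=optics.camera_model(n);print(n,(-m['R'].T@m['t']).round(3),m['R'].round(2).tolist(),m['K'][0,0])
E
```

```text
top [0.401 0.035 1.184] [[0.01, -1.0, 0.0], [-0.99, -0.01, -0.13], [0.13, 0.0, -0.99]] 472.6660974658522
side [ 0.073 -0.833  1.236] [[0.89, -0.46, 0.02], [-0.34, -0.68, -0.65], [0.31, 0.57, -0.76]] 481.26752990105103
```

View pics/top0.png

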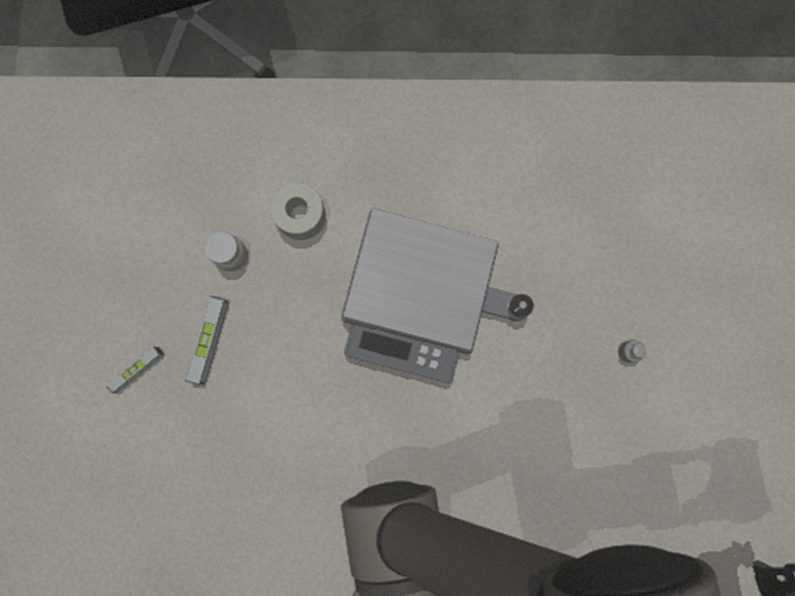

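View pics/side0.png

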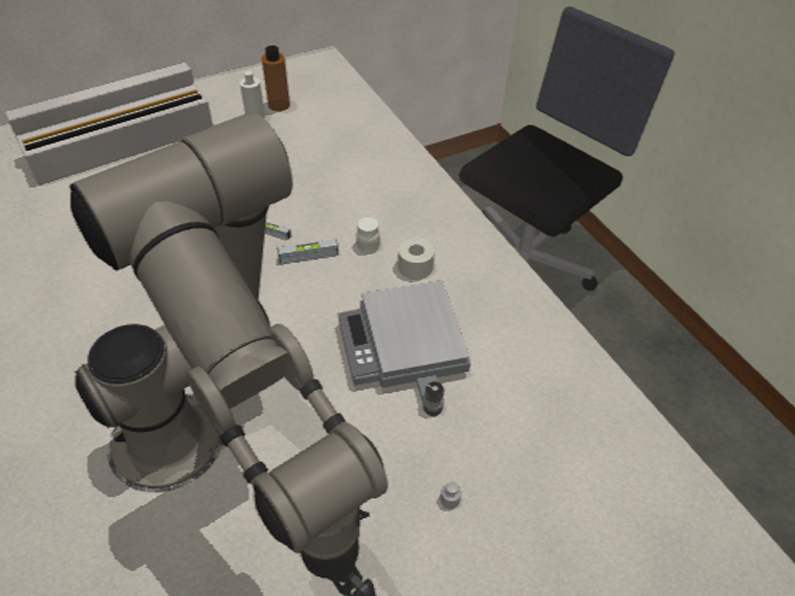

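The top picture shows the large level from (217,300) to (195,383), the pan corners at (373,209), (497,241), (470,351) and (345,319), and the knob at about (520,306). The jar is near (225,250), the label roll at (298,210) and the weight at (632,351).

```bash
python3 - <<'E'
from h import *
s=560/795
f=lambda u,v,z:px('top',u*s,v*s,z=z)
c=[f(373,209,.078),f(497,241,.07),f(470,351,.07),f(345,319,.078)]
print(np.round(c,3)); print([np.linalg.norm(c[i]-c[i-1]).round(3) for i in range(4)])
C=np.mean(c,0);k=f(520,306,.072);print('C',C.round(4),'knob',k.round(4),np.linalg.norm((k-C)[:2]))
yv=(C-k)[:2];print('y ang knob',np.arctan2(yv[1],yv[0])); e=(c[0]+c[3]-c[1]-c[2])[:2];print('pan',np.arctan2(e[1],e[0]))
d=np.load('pics/top0_d.npy')
for u,v in[(520,306),(380,265),(470,300),(205,340),(217,300),(195,383)]: print(u,v,px('top',u*s,v*s,d=d).round(4))
# level: height-mask via depth
vv,uu=np.mgrid[0:420,0:560]
m=optics.camera_model('top');P=np.stack([(uu-m['K'][0,2])/m['K'][0,0]*d,(vv-m['K'][1,2])/m['K'][1,1]*d,d],-1)
W=(P-m['t'])@m['R']
def box(z0,z1,x0,x1,y0,y1):
    M=(W[...,2]>z0)&(W[...,2]<z1)&(uu>x0*s)&(uu<x1*s)&(vv>y0*s)&(vv<y1*s)&(d>0);return W[M]
for nm,a in dict(level=(.028,.045,175,240,285,395),knob=(.06,.085,500,540,290,325),pan=(.06,.09,330,505,200,356)).items():
    q=box(*a);(cx,cy),(w,h),an=cv2.minAreaRect(q[:,:2].astype(np.float32)); print(nm,len(q),cx,cy,w,h,an,np.median(q[:,2]))
q=box(.06,.09,330,505,200,356);A=np.c_[q[:,:2],np.ones(len(q))];print(np.linalg.lstsq(A,q[:,2],rcond=None)[0])
E
```

```text
[[ 0.682  0.071  0.078]
 [ 0.631 -0.138  0.07 ]
 [ 0.445 -0.092  0.07 ]
 [ 0.496  0.115  0.078]]
[np.float64(0.192), np.float64(0.216), np.float64(0.191), np.float64(0.213)]
C [ 0.5635 -0.0109  0.074 ] knob [ 0.5206 -0.1754  0.072 ] 0.16993605251385874
y ang knob 1.3159289428510976
pan 1.331572426292773
520 306 [ 0.5206 -0.1753  0.0725]
380 265 [0.5861 0.0584 0.0808]
470 300 [ 0.5302 -0.0924  0.0698]
205 340 [0.4609 0.3564 0.0371]
217 300 [0.5301 0.3397 0.034 ]
195 383 [0.3876 0.3807 0.001 ]
level 672 0.4628497064113617 0.3582283854484558 0.026951296254992485 0.1505061537027359 76.42037200927734 0.03570709382113657
knob 212 0.5232823491096497 -0.17611628770828247 0.03603321313858032 0.03612343594431877 0.6976994276046753 0.07252158622262403
pan 7309 0.5665146112442017 -0.008524984121322632 0.21993230283260345 0.19070978462696075 75.98587036132812 0.07499098082156616
[0.01220026 0.04302486 0.06847576]
```

```bash
cat >> h.py <<'E'
C=np.array([.5665,-.0085]);YA=1.326;yv=np.array([np.cos(YA),np.sin(YA)]);K=C-.175*yv
L=np.array([.4628,.3582]);LA=np.radians(-13.6)
def P(xy,z):return [float(xy[0]),float(xy[1]),float(z)]
def ik(xy,z,yaw):
    q=r.solve_ik(P(xy,z),down(yaw));return None if q is None else np.round(q,2).tolist()
E
python3 - <<'E'
from h import *
print(r.read_state()['eef_rot'],r.tip_extent,r.read_state()['time_s'])
E_=C+.095*yv
for n,xy,z,ys in [('edge',E_,.12,(YA,YA-np.pi)),('level',L,.035,(LA,LA+np.pi)),('place',C,.105,(YA,YA-np.pi)),('knob',K,.068,[YA+a for a in(-4,-3,-2,-1,0,1,2,3)])]:
    for y in ys:print(n,round(y,2),ik(xy,z,y))
E
```

```text
[ 9.87165429e-01  1.59699616e-01 -1.20492987e-05 -6.69991580e-04] 0.025 0.1
edge 1.33 [0.01, 0.6, 1.5, -0.0, 1.04, 0.26]
edge -1.82 [0.01, 0.6, 1.5, 0.0, 1.04, -2.88]
level -0.24 [0.53, 0.7, 1.59, -0.0, 0.85, 2.34]
level 2.9 [0.53, 0.7, 1.59, 0.0, 0.85, -0.81]
place 1.33 [-0.15, 0.58, 1.6, -0.0, 0.97, 0.09]
place -1.82 [-0.15, 0.58, 1.6, -0.0, 0.97, -3.05]
knob -2.67 [-0.47, 0.61, 1.67, 0.0, 0.86, -2.5]
knob -1.67 [-0.47, 0.61, 1.67, -0.0, 0.86, 2.78]
knob -0.67 [-0.47, 0.61, 1.67, -0.0, 0.86, 1.78]
knob 0.33 [-0.47, 0.61, 1.67, -0.0, 0.86, 0.78]
knob 1.33 [-0.47, 0.61, 1.67, -0.0, 0.86, -0.22]
knob 2.33 [-0.47, 0.61, 1.67, 0.0, 0.86, -1.22]
knob 3.33 [-0.47, 0.61, 1.67, 0.0, 0.86, -2.22]
knob 4.33 [-0.47, 0.61, 1.67, -0.0, 0.86, 3.06]
```

```bash
python3 - <<'E'
from h import *
T=lambda s:print(s,round(r.read_state()['time_s'],2),np.round(r.read_state()['eef_pos'],4),np.round(r.read_state()['contact_force'],1))
command_gripper(0.0,40)
E_=C+.095*yv
r.reach(P(E_,.13),down(YA));T('above')
r.move_straight(P(E_,.109),speed=.1)
h=r.move_straight(P(E_,.090),speed=.025,max_force=18);T(h)
r.hold(.4);T('held')
r.move_straight(P(E_,.13),speed=.15);T('up')
command_gripper(.06)
r.reach(P(L,.12),down(LA+np.pi));T('L')
p,d=optics.get_image('top');W=[px('top',u,v,d=d)[2] for u,v in((268,187),(300,195),(331,211))];print(np.round(W,4))
E
```

```text
above 3.45 [0.5897 0.0827 0.1302] [-0.1  0.   0.6]
True 4.41 [0.5902 0.0842 0.095 ] [-1.4  0.1  7.1]
held 4.81 [0.5902 0.0842 0.0951] [-1.6 -0.3  5.4]
up 5.19 [0.5895 0.0836 0.1297] [-0.6  0.3 -0.5]
L 6.95 [0.4634 0.3577 0.1201] [0.4 0.7 0.8]
[0.0684 0.0692 0.0714]
```

```bash
python3 - <<'E'
from h import *
T=lambda s:print(s,round(r.read_state()['time_s'],2),np.round(r.read_state()['eef_pos'],4),np.round(r.read_state()['contact_force'],1),round(r.read_state()['grip_width'],4))
p,d=optics.get_image('top');q=np.array([px('top',u,v,d=d) for u in range(250,345,2) for v in range(150,245,2)])
q=q[(q[:,2]>.06)&(q[:,2]<.09)];t=(q[:,:2]-C)@yv;print('pan slope',len(q),np.polyfit(t,q[:,2],1))
r.move_straight(P(L,.036),speed=.12);T('down')
command_gripper(.0,40);T('grip')
r.move_straight(P(L,.15),speed=.15);T('lift')
r.reach(P(C,.15),down(YA));T('over')
r.move_straight(P(C,.115),speed=.1)
h=r.move_straight(P(C,.100),speed=.02,max_force=5);T(h)
snap('side','place',(200,170,380,305),4.4)
E
```

```text
pan slope 1763 [0.0024552 0.0707129]
down 7.9 [0.4633 0.3584 0.0366] [ 0.1 -0.5  0.3] 0.06
grip 8.32 [0.4632 0.3584 0.0369] [ 0.3 -1.7  6.1] 0.0236
lift 9.22 [0.4621 0.3578 0.1488] [-0.1 -0.8 -4.6] 0.0233
over 10.64 [ 0.5664 -0.0075  0.1498] [-0.   0.1 -2.8] 0.0232
True 11.65 [ 0.5666 -0.0086  0.1066] [-0.7  0.5  4.4] 0.0228
```

View pics/place.png

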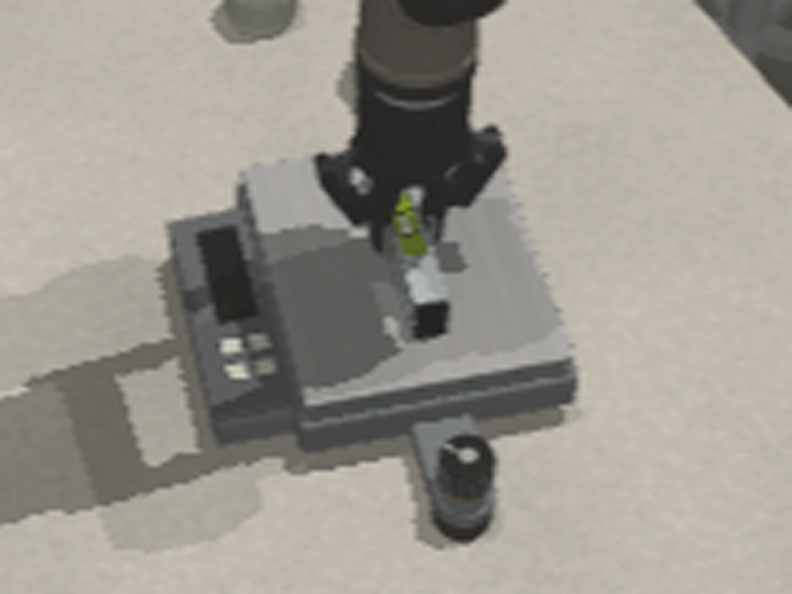

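The level is on the pan and lines up with the foot. The black end cap is at (430,318) and the knob at (465,465). Next I release it, move to the knob and look at the bubble.

```bash
python3 - <<'E'
from h import *
T=lambda s:print(s,round(r.read_state()['time_s'],2),np.round(r.read_state()['eef_pos'],4),np.round(r.read_state()['joint_positions'],3),round(r.read_state()['grip_width'],4))
command_gripper(.045,40)
r.move_straight(P(C,.16),speed=.15)
r.reach(P(K,.14),down(YA+1.0)); command_gripper(.06);r.hold(.8);T('K')
p,d=snap('top','bub',(255,150,375,240),6.6)
vv,uu=np.mgrid[0:420,0:560];m=optics.camera_model('top')
Pc=np.stack([(uu-m['K'][0,2])/m['K'][0,0]*d,(vv-m['K'][1,2])/m['K'][1,1]*d,d],-1);W=(Pc-m['t'])@m['R']
def rect(M):
    q=W[M];return len(q),cv2.minAreaRect(q[:,:2].astype(np.float32)),np.median(q[:,2])
Z=W[...,2];near=np.linalg.norm(W[...,:2]-C,axis=-1)<.09
print('level',rect(near&(Z>.098)&(Z<.112)))
E
```

```text
K 14.86 [ 0.5241 -0.1783  0.14  ] [-0.466  0.511  1.603 -0.     1.028 -1.222] 0.06
level (692, ((0.5689182281494141, -0.005819566547870636), (0.15038947761058807, 0.024755502119660378), 75.90579986572266), np.float64(0.10572700947762671))
```

View pics/bub.png

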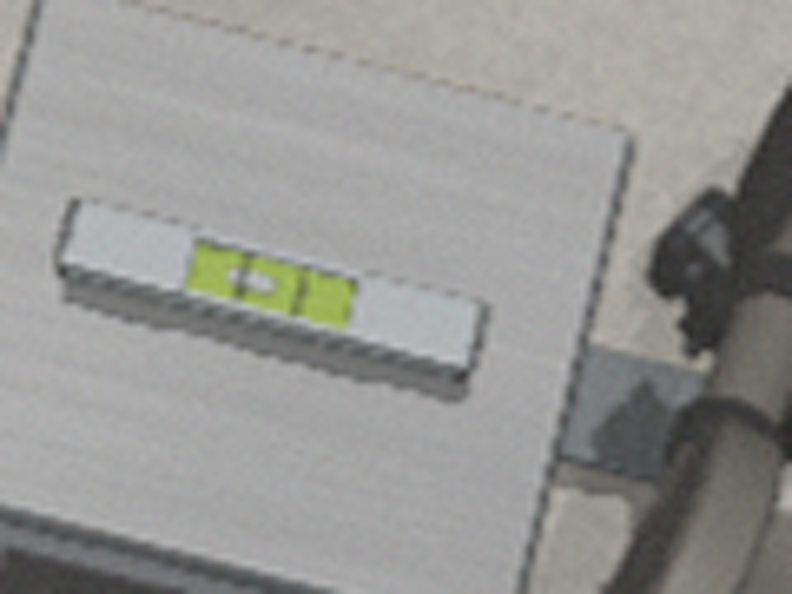

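The bubble's middle is at (252,281), with the lines at (242,275) and (300,295), so it sits about 7 mm towards the far end. That needs roughly 2.3 rad clockwise. I'll turn most of it and then measure.

```bash
cat >> h.py <<'E'
LC=np.array([.5689,-.0058])
def bubble(n='top'):
    """bubble middle and line positions (mm, along scale +y from level centre), by fitting profile of blue/green; mean of 3 frames"""
    m=optics.camera_model(n);xv=np.array([yv[1],-yv[0]]);s=np.arange(-34,34.1,.5);w=np.arange(-2,2.1,1)
    S,Wd=np.meshgrid(s,w);xy=LC+S[...,None]*1e-3*yv+Wd[...,None]*1e-3*xv
    X=np.concatenate([xy,np.full(S.shape+(1,),.106)],-1)@m['R'].T+m['t'];U=X@m['K'].T;U=(U[...,:2]/U[...,2:]).astype(np.float32)
    I=np.mean([cv2.remap(optics.get_image(n)[0].astype(np.float32),U[...,0],U[...,1],cv2.INTER_LINEAR).mean(0) for _ in range(3)],0)
    return s,I
E
python3 - <<'E'
from h import *
T=lambda s:print(s,round(r.read_state()['time_s'],2),np.round(r.read_state()['eef_pos'],4),np.round(r.read_state()['joint_positions'],3),np.round(r.read_state()['contact_force'],1),round(r.read_state()['grip_width'],4))
s,I0=bubble()
r.move_straight(P(K,.068),speed=.12);T('down')
command_gripper(0,40);T('grip')
q=list(r.read_state()['joint_positions']);q[5]+=2.0;r.movej(q);T('turn')
r.hold(1.5);s,I1=bubble()
for i in range(0,len(s),3):print(s[i],I0[i].round().astype(int),I1[i].round().astype(int))
snap('top','bub2',(270,170,370,225),7.9)
E
```

```text
down 15.81 [ 0.5245 -0.1785  0.0685] [-0.466  0.608  1.667  0.     0.865 -1.222] [0.3 0.4 0.4] 0.0602
grip 16.15 [ 0.5232 -0.1799  0.0695] [-0.468  0.606  1.667 -0.004  0.868 -1.222] [-9.  -7.5  8.6] 0.0356
turn 17.89 [ 0.5203 -0.1793  0.0696] [-0.469  0.605  1.671 -0.005  0.873  0.778] [-10.4  -0.3   5.3] 0.0359
-34.0 [176 181 184] [177 180 183]
-32.5 [174 179 181] [175 178 181]
-31.0 [165 172 160] [167 173 162]
-29.5 [156 169 124] [158 171 126]
-28.0 [152 172  87] [153 174  89]
-26.5 [157 180  88] [156 178  86]
-25.0 [158 181  90] [157 179  88]
-23.5 [159 181  90] [157 179  89]
-22.0 [158 180  89] [157 180  90]
-20.5 [157 179  89] [157 179  90]
-19.0 [158 180  90] [157 179  89]
-17.5 [159 182  91] [157 179  89]
-16.0 [159 182  91] [157 179  89]
-14.5 [145 165  86] [145 165  85]
-13.0 [128 144  81] [128 145  79]
-11.5 [116 130  77] [116 131  75]
-10.0 [136 154  84] [135 149  92]
-8.5 [157 179  90] [158 170 120]
-7.0 [158 181  89] [165 171 148]
-5.5 [156 177  89] [169 172 163]
-4.0 [152 171  92] [172 174 171]
-2.5 [154 166 117] [171 173 169]
-1.0 [163 170 145] [172 174 168]
0.5 [174 177 167] [173 176 167]
2.0 [174 177 168] [172 175 167]
3.5 [174 176 170] [172 175 168]
5.0 [175 177 172] [174 177 172]
6.5 [163 165 160] [161 164 158]
8.0 [146 148 142] [141 146 133]
9.5 [134 136 130] [121 132  92]
11.0 [146 148 139] [132 148  82]
12.5 [167 171 154] [155 177  88]
14.0 [165 175 135] [159 181  90]
15.5 [160 176 110] [158 180  90]
17.0 [159 180  91] [158 179  90]
18.5 [159 180  90] [158 179  90]
20.0 [159 180  90] [158 180  91]
21.5 [159 181  91] [158 179  90]
23.0 [159 181  90] [158 179  89]
24.5 [157 180  88] [157 179  88]
26.0 [150 169  92] [147 167  87]
27.5 [149 163 116] [143 157 106]
29.0 [155 161 151] [148 154 143]
30.5 [171 173 175] [167 169 170]
32.0 [180 181 185] [180 181 185]
33.5 [180 181 184] [178 181 183]
```

View pics/bub2.png

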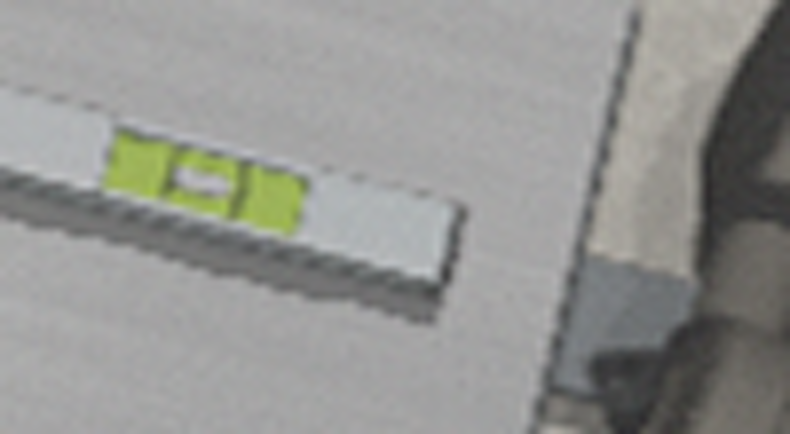

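Lines are at −11.7 and +9.3 mm, so their midpoint is −1.2. The bubble's middle is at about +0.5, which leaves about 1.6 mm (0.53 rad) still to turn.

```bash
python3 - <<'E'
from h import *
T=lambda s:print(s,round(r.read_state()['time_s'],2),np.round(r.read_state()['eef_pos'],4),np.round(r.read_state()['contact_force'],1),round(r.read_state()['grip_width'],4))
q=list(r.read_state()['joint_positions']);q[5]+=.53;r.movej(q);r.hold(1.5);T('turn')
command_gripper(.055,40);r.hold(.2);T('open')
p=r.read_state()['eef_pos'];r.move_straight([p[0],p[1],.15],speed=.12);T('up')
command_gripper(0,40);r.hold(.5)
s,I=bubble()
for i in range(20,len(s)-20,2):print(s[i],I[i].round().astype(int))
snap('top','bub3',(270,170,370,225),7.9)
E
```

```text
turn 21.67 [ 0.5201 -0.1784  0.0697] [ 0.4  5.6 -1.5] 0.0359
open 22.19 [ 0.5204 -0.1795  0.0697] [ 0.5 -0.2 -0.2] 0.0553
up 23.01 [ 0.5199 -0.1792  0.1494] [-0.1 -0.4  0.4] 0.0549
-24.0 [156 178  88]
-23.0 [156 178  88]
-22.0 [156 178  89]
-21.0 [157 179  89]
-20.0 [157 179  89]
-19.0 [157 179  89]
-18.0 [157 179  89]
-17.0 [158 180  89]
-16.0 [157 179  89]
-15.0 [152 173  87]
-14.0 [144 164  84]
-13.0 [131 148  81]
-12.0 [117 131  78]
-11.0 [112 123  83]
-10.0 [129 137 106]
-9.0 [147 153 130]
-8.0 [161 166 148]
-7.0 [173 175 164]
-6.0 [175 176 169]
-5.0 [174 175 170]
-4.0 [173 175 171]
-3.0 [172 174 170]
-2.0 [171 173 169]
-1.0 [172 175 169]
0.0 [172 175 167]
1.0 [172 175 167]
2.0 [173 176 168]
3.0 [174 177 169]
4.0 [173 176 167]
5.0 [172 175 163]
6.0 [162 167 148]
7.0 [146 153 126]
8.0 [132 141 104]
9.0 [124 136  88]
10.0 [120 135  78]
11.0 [133 150  82]
12.0 [150 169  87]
13.0 [158 179  90]
14.0 [158 180  90]
15.0 [158 180  90]
16.0 [158 179  90]
17.0 [157 179  90]
18.0 [158 179  90]
19.0 [158 179  91]
20.0 [159 180  91]
21.0 [158 180  91]
22.0 [158 180  90]
23.0 [158 180  90]
24.0 [158 180  89]
```

View pics/bub3.png

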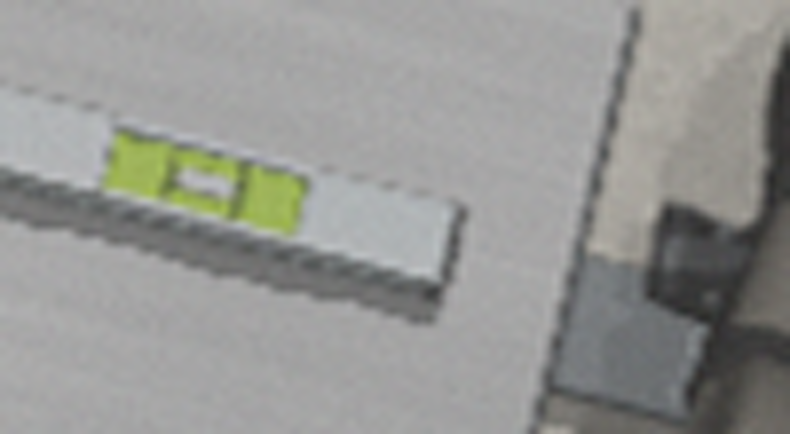

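The bubble is between the lines: lines at −11.4 and +9.5 mm, bubble −9.2 to +7.2 mm, so the middles agree to within about 0.2 mm. Now the press.

```bash
python3 - <<'E'
from h import *
T=lambda s:print(s,round(r.read_state()['time_s'],2),np.round(r.read_state()['eef_pos'],4),np.round(r.read_state()['contact_force'],1),round(r.read_state()['grip_width'],4))
r.reach(P(LC,.16),down(YA));T('over');f0=r.read_state()['contact_force'][2]
r.move_straight(P(LC,.138),speed=.08)
h=r.move_straight(P(LC,.12),speed=.015,max_force=12);T(h);r.hold(.5);T('hold')
z=r.read_state()['eef_pos'][2]
for i in range(8):
    f=np.mean([(r.hold(.05),r.read_state()['contact_force'][2]-f0)[1] for _ in range(4)])
    print(round(z,4),f.round(1))
    if f>11:break
    z-=.0006;r.move_straight(P(LC,z),speed=.01);r.hold(.25)
T('end')
snap('top','press',(255,150,375,240),6.6)
s,I=bubble()
for i in range(20,len(s)-20,4):print(s[i],I[i].round().astype(int))
E
```

```text
over 25.38 [ 0.5689 -0.0062  0.1599] [0.6 0.5 0. ] -0.0001
True 26.45 [ 0.5691 -0.0058  0.131 ] [-0.9 -0.3  4.7] -0.0002
hold 26.95 [ 0.5691 -0.0058  0.131 ] [-0.7  0.7  4.6] 0.0
0.131 5.3
0.1304 5.5
0.1298 9.6
0.1292 13.1
end 29.25 [ 0.5692 -0.0058  0.131 ] [-4.6  0.5 12.9] -0.0001
-24.0 [62 60 58]
-22.0 [67 65 62]
-20.0 [68 66 63]
-18.0 [69 67 64]
-16.0 [70 68 65]
-14.0 [70 68 65]
-12.0 [69 67 64]
-10.0 [66 65 62]
-8.0 [66 65 62]
-6.0 [66 65 62]
-4.0 [63 62 59]
-2.0 [64 62 59]
0.0 [65 62 60]
2.0 [63 61 59]
4.0 [63 61 59]
6.0 [65 63 61]
8.0 [65 63 60]
10.0 [67 66 62]
12.0 [69 68 64]
14.0 [69 69 64]
16.0 [70 69 65]
18.0 [72 70 67]
20.0 [73 71 68]
22.0 [71 69 66]
24.0 [68 66 63]
```

View pics/press.png

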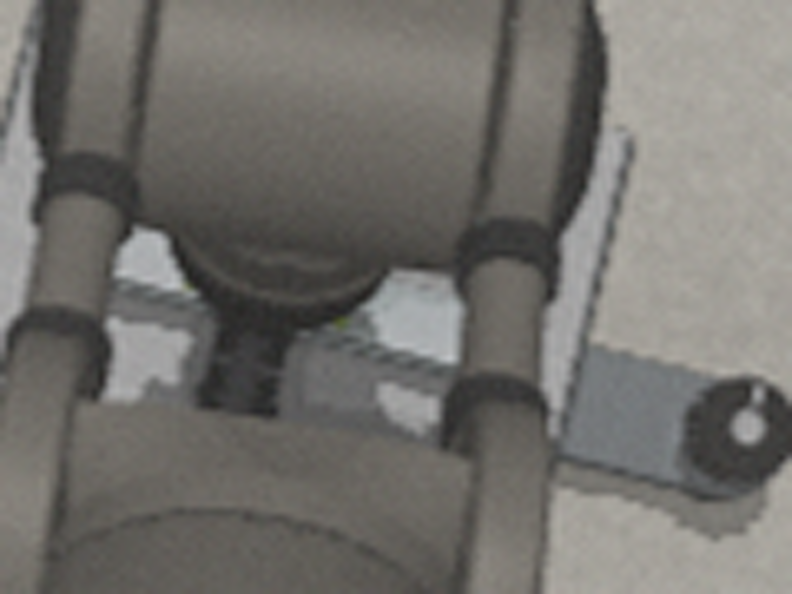

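The fingers are on the middle of the level, whose ends show at (150,270) and (420,320), and the level lies flat in line with the foot. They press at a steady 13 N or so. The arm hides the vial from this camera, but the tip height of 0.106 matches a level lying flat.

```bash
python3 - <<'E'
from h import *
r.hold(.3);print(r.read_state()['contact_force'],r.read_state()['time_s']);print(r.finish_job())
E
```

```text
[-3.59369215 -0.37632834 13.09608838] 29.75
the job is handed in; nothing more can be done
None
```

I handed the job in at 29.8 s: pan pressed home, level on the middle of the pan in line with the foot, foot turned until the bubble was midway to within about 0.5 mm, and fingers still pressing at about 13 N; the arm hid the bubble during the press, so its last reading is from just before, and no verdict came back.

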